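# Feel for the deep blind hole and present the spacer with it up

## Robot

A 6-joint arm with a two-finger parallel gripper is mounted at the origin on a cart in front of the work surface, level with it; the furniture and walls round the work are solid. World frame = base frame: x ahead of the robot, y to its left, z up, the work surface at z = 0. Lengths are in m, angles in rad, forces in N, time in s.
With the tool pointing down it reaches from about 0.25 to 0.775 m from the base axis. Payload 4 kg.
Tool frame: the origin (TCP) lies between the finger pads; the fingertips stand 14 mm ahead of it and the grasp point (between the pads) lies 5 mm behind it (tip_reach is the distance from the TCP to the fingertips, in m); z points along the fingers, y is the line along which they close (so a half turn about z gives the same grasp; the last joint's range is limited). The gripper opens to 94 mm and grips with 3 to 60 N. Pads are 16 mm wide; open, the fingers measure 119 mm over their backs; the gripper's body (75 mm by 177 mm) begins 78 mm behind the grasp point.
Start: joints at [-0.103, 0.087, 1.371, -0, 1.684, -0.103], TCP at [0.55, -0, 0.22] pointing down, gripper open.
Joint ranges: [-3.1, 3.1], [-0.76, 2.03], [0.27, 2.55], [-1.08, 4.22], [0.17, 2.65], [-2.57, 2.57]. Speed limits (rad/s): [2.79, 2.79, 3.14, 3.14, 3.14, 3.14].

## Interface

Orientations are given as [roll, pitch, yaw] about the fixed x, y, z axes, in that order (R = Rz(yaw) Ry(pitch) Rx(roll)).
In Python, from bench import * gives the robot as it stands. The module is installed in compiled form; this text tells all that it offers.
- The arm moves only by the tool servo_tool, never from a script. Its argument "targets" is a list of rows, each a list of 4 numbers: the shift along the tool's x, y, z in cm, then the turn about the tool's z in degrees. A call has 1 to 8 rows; each row is the pose to reach, as a shift and turn from the pose commanded when the call began, along the tool's axes at that moment; what a row does not reach only later rows make up. A row lasts 1/8 s, in which the tool goes at most 62.5 mm and 10.7 degrees, less where a joint would pass 70% of its speed; a pose out of reach is approached as far as the arm can. A call with a gripper value outside its range is refused whole. "claw" is the closure in counts, from 0 (fully open) to 255 (shut), set as the call begins (left out, the last holds). The fingers move at their own pace and stop on an object; the grip force is fixed at half the most. Time passes only in rows, so rows that repeat a pose let the fingers close. It gives the time, the measured TCP pose, the force, the opening and the grip force at its end, in the units of the state.
- get_obs(): the state, without advancing time (a new reading comes with each control period).
- snapshot(name): name is "scene" or "side" or "wrist"; returns the picture (420x560x3 uint8, blue, green, red); there is no depth.
- camera_model(name): a dict with "camera_matrix" (3x3 intrinsics, pixels), "camera_from_world" (4x4, takes a point from world to camera coordinates). Camera axes: x right, y up, looking along -z (the intrinsics and any distortion apply to the point x, -y, -z); pixel columns grow to the right and rows downward; lengths in m; the calibration is good to about 2 mm. A picture is of the moment at which its call begins: read the wrist's pose just before it. camera_model takes no time and is no camera call; for the wrist camera it gives the pose at the moment of the call.
- close_job(): hands the job in; it is judged then, once.
The state is a dict: "time": time; "joint_positions": joint angles; "qvel": joint speeds; "joint_torque": joint torques, N m; "tool_pos": TCP position; "ee_rot": TCP orientation; "wrist_force": force on the tool from outside, world axes, zero at the start; "wrist_torque": the same for the moment, N m; "width": finger opening in m; "finger_force": force on a finger pad.
Only numpy, scipy, OpenCV 4.12 (cv2) and the standard library are available. Lean on these libraries where they do the work, as an engineer would, in place of code of your own. Each camera call takes 0.05 s, during which the arm holds its last target. There are 200 camera calls.

## Task

A square aluminium spacer lies on the wooden rest. A web inside closes its bore, so that one end has the deep blind hole and the other only a shallow recess, and it differs from start to start which. Feel for it: stand the spacer upright over the steel pin of the grey block, gently press one end down over the pin and feel how far it goes. Then, turning the spacer over if needed (lay it back on the rest to change the grip), finish with the gripper still holding it upright and motionless in the air with the deep hole up, its middle at least 15 cm above the desk; do not put it down or let go, and leave the blue pot, black pot, miniature and tube alone.

Things in the scene. Friction and masses are not known exactly. Their poses are not given: they have to be found in the camera images.
- spacer_centre (a point): centre of a square aluminium bar, 32 x 32 x 70 mm, 0.13 kg. x runs along its length; z is up at the start. A round 20 mm bore runs through it along x, closed inside by a tight 30 mm thick web; the two end holes' depths add up to 40 mm (each 4 to 36), and the pose does not tell which end is the deeper. It starts lying level along the rest, centred within 5 mm, its length roughly left-right.
- rest_top (a point): middle of the top of the rest: a fixed wooden stem, 56 mm long (its x), 20 mm wide (its y), top 60 mm above the desk, on a dark steel foot 74 x 64 x 14 mm. The spacer lies along the stem's x and overhangs it by 6 mm on each long side, so fingers closing across the spacer pass beside the stem.
- pin_tip (a point): tip of a fixed upright steel pin, 10 mm thick, 25 mm long, tapered, in the middle of a fixed grey block 70 x 70 x 25 mm; the tip is 50 mm above the desk. An upright spacer pressed down on it stops when the web meets the tip (its centre 85 mm less the hole's depth above the desk) or its end meets the block (centre 60 mm): below 65 mm the deep hole is down, above 65 mm it is up.
- primer_pot: loose blue paint pot, 35 mm across, 36 mm high, origin under its base; leave it alone
- black_pot: loose black paint pot, 34 mm across, 36 mm high, origin under its base; leave it alone
- miniature: loose painted figure on a 33 mm round base, 51 mm high, origin under its base; leave it alone
- cement_tube: loose small white tube, 78 x 29 x 21 mm, lying, origin on its underside; leave it alone
There are look-alikes about, which are no part of the job. There is more than one size of the part that bears spacer_centre; the job needs the middle-sized.

How it is judged:
On the way:
1. the spacer, held upright over the pin, has had one end pressed down over it until it stopped (horizontal distance between spacer_centre and pin_tip below 0.007 m and (angle between spacer_centre's own x axis and vertical below 0.26 rad or angle between spacer_centre's own x axis and vertical above 2.88 rad) and height (world z) of spacer_centre below 0.083 m and contact force between spacer and gauge above 0.7 N and contact force between spacer and the fingers above 1 N), for 0.1 s.
At the end, for the whole second after the job is handed in: the spacer is held still in the fingers, upright within 15 degrees with its deeper hole up (either end if the depths differ by less than 6 mm), its centre more than 145 mm above the desk, so that nothing else carries it (height (world z) of spacer_centre above 0.145 m and contact force between spacer and the fingers above 1 N and linear speed of spacer below 0.03 m/s and ((angle between spacer_centre's own x axis and vertical below 0.26 rad and x of plug_c0 in the frame of spacer_centre below 0.003 m) or (angle between spacer_centre's own x axis and vertical above 2.88 rad and x of plug_c0 in the frame of spacer_centre above -0.003 m))); the arm keeps its last pose, push and grip.
It fails at once if the spacer is rammed on the pin or its block (more than 50 N) (contact force between spacer and gauge above 50 N).
It fails at once if the pots, the miniature or the tube are moved by more than 25 mm (distance of any of primer_pot, black_pot, miniature, cement_tube from where it was at the start of the episode above 0.025 m).
It also fails if it takes over 64 s, if anything falls off the work surface, if the arm or the gripper's body presses on something with over 40 N, if the wrist force passes 120 N, or if a joint passes its speed limit or range.

## Working session

There is one attempt and no reset: what is moved stays moved. The work goes in short steps, Python scripts to look and compute and a tool call to move; the robot and the scene stay as the last step left them, time stands still between calls to the robot, and variables do not carry over. Pictures are saved under pics/ and viewed, at most 10 in all, crops included, and the job is handed in when it is done.

Besides the shell and the picture viewer there is one more tool, called after ">>>" as name(argument=value, ...) on one line, values as JSON. servo_tool: Moves the arm, as the interface text tells. Its arguments: {"type":"object","properties":{"targets":{"type":"array"},"claw":{"type":"number"}},"required":["targets"]}

```bash
mkdir -p pics; python3 - <<'E'
from bench import *
import cv2,numpy as np
for n in("scene","side"):
    cv2.imwrite(f"pics/{n}0.png",snapshot(n))
    c=camera_model(n);print(n,c["camera_matrix"],c["camera_from_world"],[k for k in c])
o=get_obs();print(o)
E
```

```text
scene [[525.03889629   0.         279.02191845]
 [  0.         525.03889629 205.61286658]
 [  0.           0.           1.        ]] [[-0.78068301 -0.62492499  0.00167343  0.42492517]
 [ 0.25417786 -0.31508128  0.91439456 -0.27525152]
 [-0.57090074  0.71427764  0.4048207  -1.14855818]
 [ 0.          0.          0.          1.        ]] ['camera_matrix', 'camera_from_world']
side [[519.6718724    0.         279.60613487]
 [  0.         519.6718724  212.21063212]
 [  0.           0.           1.        ]] [[ 0.8884509  -0.45880103 -0.01251447 -0.57877198]
 [ 0.32110792  0.60186902  0.73119313 -0.20438611]
 [-0.32794009 -0.65364768  0.68205572 -1.46883721]
 [ 0.          0.          0.          1.        ]] ['camera_matrix', 'camera_from_world']
{'time': 0.1, 'joint_positions': array([-1.03106236e-01,  8.79159882e-02,  1.37205805e+00, -8.43083379e-06,
        1.68359734e+00, -1.03098396e-01]), 'qvel': array([ 2.01581506e-03, -3.07326550e-03, -4.32913505e-03, -1.90256529e-05,
       -5.31630382e-04, -8.18171077e-04]), 'joint_torque': array([ 2.25695316e-03, -3.41256917e+01, -3.03301656e+01,  7.19034858e-02,
        3.05556308e-02, -9.49158243e-05]), 'tool_pos': array([5.49550475e-01, 3.56298719e-05, 2.18424981e-01]), 'ee_rot': array([-3.13962357e+00, -1.95307452e-04,  1.57078735e+00]), 'wrist_force': array([-0.53265654,  0.62381899,  0.76977971]), 'wrist_torque': array([-0.01907689, -0.03650771, -0.00293752]), 'finger_force': 0.0, 'width': 0.09417203356780351}
```

View pics/scene0.png

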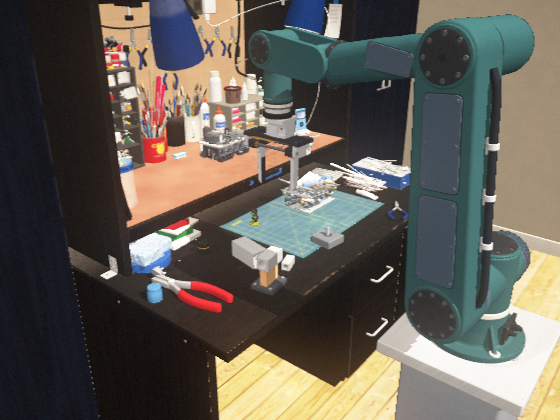

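View pics/side0.png

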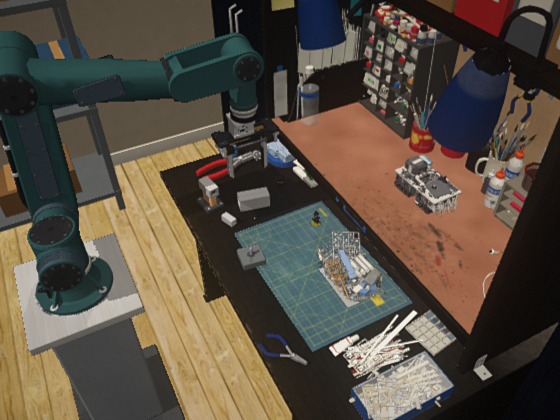

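```bash
python3 - <<'E'
import cv2,numpy as np
a=cv2.imread("pics/scene0.png")[215:305,220:353];b=cv2.imread("pics/side0.png")[165:275,185:285]
a=cv2.resize(a,None,fx=6,fy=6,interpolation=2)[:540,:798]
b=cv2.resize(b,None,fx=5.4,fy=5.4,interpolation=2)
cv2.imwrite("pics/a1.png",a);cv2.imwrite("pics/b1.png",b);print(a.shape,b.shape)
E
```

```text
(540, 798, 3) (594, 540, 3)
```

View pics/a1.png

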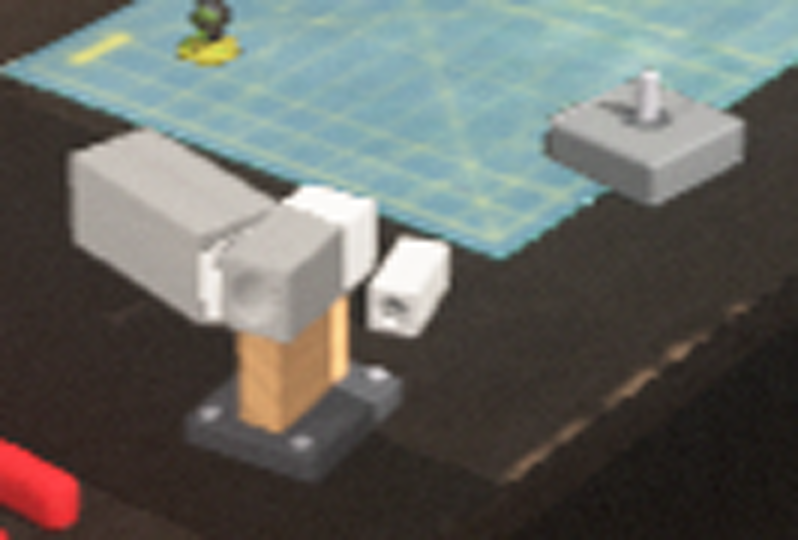

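View pics/b1.png

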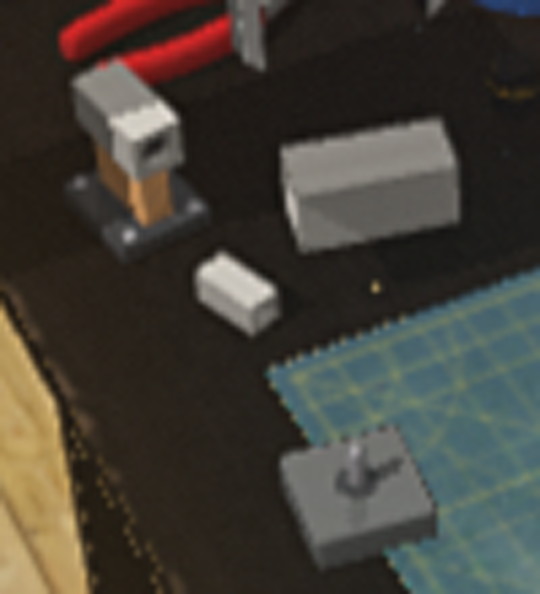

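```bash
cat > h.py <<'E'
from bench import *
import cv2,numpy as np
def ray(n,uv,c=None):
    c=c or camera_model(n);K=c["camera_matrix"];T=c["camera_from_world"]
    d=np.linalg.inv(K)@[uv[0],uv[1],1];d=T[:3,:3].T@(d*[1,-1,-1])
    return -T[:3,:3].T@T[:3,3],d
def onz(n,uv,z,c=None):
    o,d=ray(n,uv,c);return o+d*(z-o[2])/d[2]
def tri(u,v):
    o1,d1=ray("scene",u);o2,d2=ray("side",v)
    s=np.linalg.lstsq(np.c_[d1,-d2],o2-o1,rcond=None)[0]
    p,q=o1+s[0]*d1,o2+s[1]*d2;return (p+q)/2,np.linalg.norm(p-q)
S=lambda x,y:((x+.5)/6-.5+220,(y+.5)/6-.5+215)
D=lambda x,y:((x+.5)/5.4-.5+185,(y+.5)/5.4-.5+165)
E
python3 - <<'E'
from h import *
np.set_printoptions(precision=4,suppress=True)
print("pin",tri(S(650,72),D(357,437)),onz("scene",S(650,72),.05),onz("side",D(357,437),.05))
print("blk side",[onz("side",D(*p),.025)[:2] for p in((281,460),(405,425),(437,505),(318,545))])
print("blk scene",[onz("scene",S(*p),.025)[:2] for p in((548,132),(652,167),(745,122))])
print("sp scene",[onz("scene",S(*p),.092)[:2] for p in((222,255),(292,278),(377,200),(310,186))])
print("sp side",[onz("side",D(*p),.092)[:2] for p in((73,90),(118,60),(183,125),(115,143))])
print("foot scene",[onz("scene",S(*p),.014)[:2] for p in((187,425),(313,470),(403,382))])
print("foot side",[onz("side",D(*p),.014)[:2] for p in((68,187),(125,250),(210,205))])
E
```

```text
pin (array([ 0.4825, -0.1442,  0.0528]), np.float64(0.004307903759244748)) [ 0.4827 -0.1478  0.05  ] [ 0.4857 -0.1403  0.05  ]
blk side [array([ 0.4508, -0.1144]), array([ 0.5217, -0.1224]), array([ 0.5112, -0.1836]), array([ 0.4433, -0.1795])]
blk scene [array([ 0.512, -0.106]), array([ 0.4533, -0.1074]), array([ 0.4442, -0.1741])]
sp scene [array([0.4769, 0.1707]), array([0.4433, 0.1672]), array([0.4571, 0.0956]), array([0.4865, 0.1036])]
sp side [array([0.4415, 0.1558]), array([0.4752, 0.1695]), array([0.4866, 0.0956]), array([0.4458, 0.0993])]
foot scene [array([0.4872, 0.1826]), array([0.4259, 0.1758]), array([0.4386, 0.101 ])]
foot side [array([0.4312, 0.1634]), array([0.4411, 0.0943]), array([0.5012, 0.1075])]
```

>>> servo_tool(targets=[[4.5,-3,0,-9],[9,-6,0,-9],[13.2,-8.5,0,-9],[13.2,-8.5,0,-9],[13.2,-8.5,0,-9]])

```text
time: 0.72
tool_pos: [0.4651, 0.1316, 0.2192]
ee_rot: [-3.141, 0.001, 1.728]
wrist_force: [1.1, 0.4, 0.3]
width: 0.094
finger_force: 0.0
```

```bash
python3 - <<'E'
from h import *
import pickle
c=camera_model("wrist");o=get_obs();im=snapshot("wrist");cv2.imwrite("pics/w1.png",im)
pickle.dump(c,open("w1.pkl","wb"));print(o["tool_pos"],o["ee_rot"],o["time"])
E
```

```text
[0.4651395  0.13161466 0.21921415] [-3.14142078e+00  8.08003410e-04  1.72810429e+00] 0.725
```

View pics/w1.png

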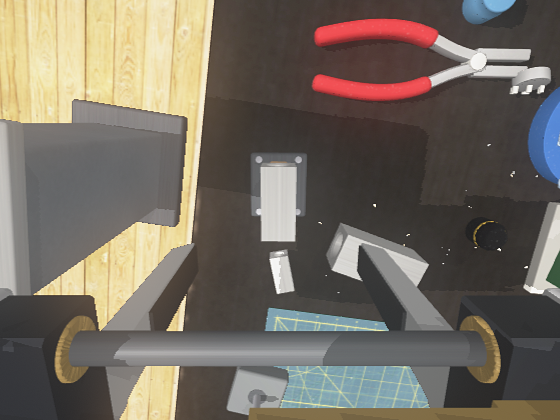

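```bash
python3 - <<'E'
from h import *
import pickle
np.set_printoptions(precision=4,suppress=True)
c=pickle.load(open("w1.pkl","rb"))
P=np.array([onz("w",p,.092,c)[:2] for p in((261,166),(295,165.5),(297,241),(261.5,241))]);print(P,P.mean(0))
print("foot",[onz("w",p,.014,c)[:2] for p in((252,154),(306,153.5),(303,215),(251,215))])
d=(P[0]+P[1]-P[2]-P[3]);print("yaw dir",np.degrees(np.arctan2(-d[0],d[1])),np.linalg.norm(d)/2)
print("pin",onz("w",(257,396),.05,c))
E
```

```text
[[0.4433 0.1682]
 [0.4731 0.1734]
 [0.4872 0.1035]
 [0.454  0.0982]] [0.4644 0.1358]
foot [array([0.4291, 0.1694]), array([0.4885, 0.1795]), array([0.4979, 0.1088]), array([0.4377, 0.0992])]
yaw dir 10.032141725284664 0.07108519982735294
pin [ 0.4784 -0.1214  0.05  ]
```

>>> servo_tool(targets=[[2.4,-0.1,3,-1],[2.4,-0.1,7,-1],[2.4,-0.1,11,-1],[2.4,-0.1,13,-1],[2.4,-0.1,14.7,-1],[2.4,-0.1,14.7,-1],[2.4,-0.1,14.7,-1]], claw=115)

```text
time: 1.65
tool_pos: [0.4613, 0.1554, 0.0735]
ee_rot: [3.14, 0.0, 1.745]
wrist_force: [-0.5, 0.6, -0.1]
width: 0.0516
finger_force: 0.0
```

>>> servo_tool(targets=[[0,0,0,0],[0,0,0,0],[0,0,0,0],[0,0,0,0],[0,0,0,0],[0,0,0,0]], claw=255)

```text
time: 2.4
tool_pos: [0.4608, 0.1557, 0.0733]
ee_rot: [3.14, -0.0, 1.745]
wrist_force: [0.1, 1.2, 4.7]
width: 0.0321
finger_force: 30.0
```

>>> servo_tool(targets=[[0,0,-1,0],[0,0,-3,0],[0,0,-6,0],[0,0,-9,0],[0,0,-12,0],[0,0,-12,0],[0,0,-12,0]])

```text
time: 3.28
tool_pos: [0.4594, 0.1553, 0.1908]
ee_rot: [-3.139, 0.0, 1.745]
wrist_force: [0.5, -0.1, -1.3]
width: 0.0316
finger_force: 30.0
```

```bash
python3 - <<'E'
from h import *
import pickle
c=camera_model("wrist");o=get_obs();im=snapshot("wrist")
s=snapshot("side");s2=snapshot("scene")
f=lambda a:cv2.resize(a,(400,300),interpolation=cv2.INTER_CUBIC)
cv2.imwrite("pics/m1.png",np.vstack([np.hstack([cv2.resize(im,(400,300),interpolation=3),f(s[70:220,140:340])]),np.hstack([f(s2[130:280,180:380]),f(s[190:340,180:380])])]))
pickle.dump(c,open("w2.pkl","wb"));print(o)
E
```

```text
{'time': 3.275, 'joint_positions': array([ 2.09119283e-01, -4.87823883e-02,  1.56567353e+00, -5.59599674e-05,
        1.62748029e+00,  3.45638490e-02]), 'qvel': array([-0.00039646,  0.01142382,  0.01728267,  0.00036791,  0.00149981,
       -0.0009754 ]), 'joint_torque': array([ 1.05933487e-02, -2.94880700e+01, -3.16351891e+01,  4.87183698e-02,
       -1.93141532e-03, -2.25917034e-05]), 'tool_pos': array([0.45942985, 0.15534239, 0.19080719]), 'ee_rot': array([-3.13881747e+00,  1.51871339e-04,  1.74534888e+00]), 'wrist_force': array([ 0.47520795, -0.05625182, -1.2618488 ]), 'wrist_torque': array([0.0523384 , 0.00067637, 0.02568573]), 'finger_force': 29.985806979238987, 'width': 0.031617440886908356}
```

View pics/m1.png

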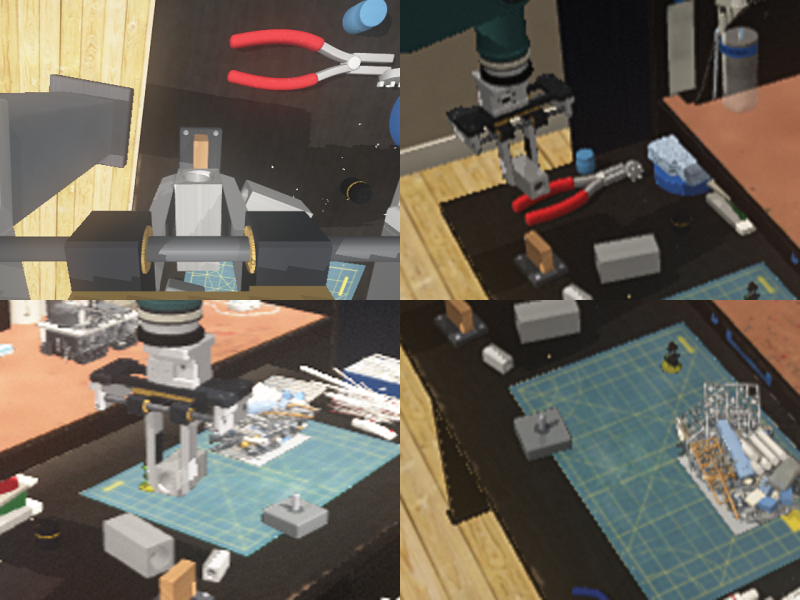

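>>> servo_tool(targets=[[0,0,4,0],[0,0,8,0],[0,0,11,0],[0,0,11.8,0],[0,0,11.8,0],[0,0,11.8,0]])

```text
time: 4.18
tool_pos: [0.4603, 0.1555, 0.0745]
ee_rot: [3.142, 0.0, 1.745]
wrist_force: [-0.1, -0.1, -1.3]
width: 0.0318
finger_force: 30.0
```

>>> servo_tool(targets=[[0,0,0,0],[0,0,0,0],[0,0,0,0],[-1.1,0,0,0],[-1.1,0,0,0],[-1.1,0,0,0]], claw=125)

```text
time: 4.92
tool_pos: [0.4623, 0.1445, 0.0745]
ee_rot: [3.141, -0.0, 1.745]
wrist_force: [-0.8, -0.1, -0.5]
width: 0.0476
finger_force: 0.0
```

>>> servo_tool(targets=[[0,0,0,0],[0,0,0,0],[0,0,0,0],[0,0,0,0],[0,0,0,0],[0,0,0,0]], claw=255)

```text
time: 5.68
tool_pos: [0.4622, 0.1448, 0.0745]
ee_rot: [3.141, -0.0, 1.745]
wrist_force: [0.5, 1.1, 0.7]
width: 0.0317
finger_force: 30.0
```

>>> servo_tool(targets=[[0,0,-1,0],[0,0,-2,0],[2,0,-2,0],[4,0,-2,0],[5.7,0,-2,0],[5.7,0,-2,0],[5.7,0,-2,0]])

```text
time: 6.55
tool_pos: [0.4524, 0.2005, 0.0946]
ee_rot: [3.142, 0.001, 1.745]
wrist_force: [0.2, -0.6, -1.4]
width: 0.0316
finger_force: 30.0
```

```bash
python3 - <<'E'
from h import *
o=get_obs();R=np.array([.464,.139]);u=np.array([-.171,.985])
print(o["time"],o["tool_pos"],(o["tool_pos"][:2]-R)@u,o["wrist_force"],o["width"])
s=snapshot("side");s2=snapshot("scene");w=snapshot("wrist")
f=lambda a:cv2.resize(a,(400,300),interpolation=cv2.INTER_CUBIC)
cv2.imwrite("pics/m2.png",np.hstack([f(s[130:250,140:300]),f(s2[190:310,190:350])]))
E
```

```text
6.55 [0.45236002 0.20053323 0.09455444] 0.06260067258834319 [ 0.16626054 -0.55761646 -1.38951079] 0.031592632441384896
```

View pics/m2.png

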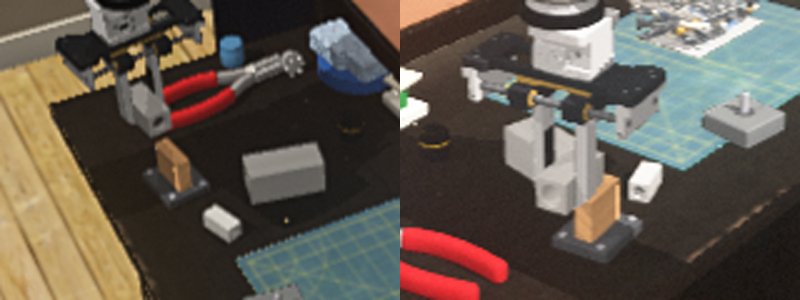

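>>> servo_tool(targets=[[0.05,0,1.5,0],[0.1,0,2.2,0],[0.2,0,2.6,0],[0.23,0,2.95,0],[0.2,0,3.4,0],[0.1,0,3.8,0],[0.1,0,3.8,0]])

```text
time: 7.58
tool_pos: [0.4515, 0.2038, 0.0576]
ee_rot: [-3.141, -0.004, 1.745]
wrist_force: [-4.4, 4.2, 8.1]
width: 0.0313
finger_force: 30.0
```

```bash
python3 - <<'E'
from h import *
o=get_obs()
print(o["time"],o["tool_pos"],o["wrist_force"],o["wrist_torque"])
s=snapshot("side");s2=snapshot("scene")
f=lambda a:cv2.resize(a,(400,300),interpolation=cv2.INTER_CUBIC)
cv2.imwrite("pics/m3.png",np.hstack([f(s[130:220,150:270]),f(s2[205:295,210:330])]))
E
```

```text
7.575 [0.45146388 0.20375205 0.05760512] [-4.40965654  4.16265455  8.12798904] [ 0.55021079  0.71611677 -0.1246339 ]
```

View pics/m3.png

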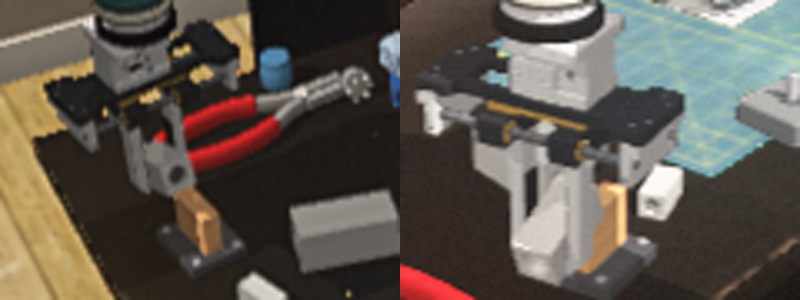

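>>> servo_tool(targets=[[-0.2,0,0.35,0],[-0.45,0,0.65,0],[-0.7,0,0.9,0],[-1.0,0,1.1,0],[-1.25,0,1.2,0],[-1.5,0,1.3,0],[-1.5,0,1.3,0]])

```text
time: 8.55
tool_pos: [0.4531, 0.1946, 0.0459]
ee_rot: [3.141, -0.016, 1.746]
wrist_force: [-9.3, 19.0, 13.1]
width: 0.0321
finger_force: 30.0
```

>>> servo_tool(targets=[[-0.2,0,0.05,0],[-0.4,0,0.1,0],[-0.5,0,0.1,0],[-0.5,0,0.1,0]])

```text
time: 9.05
tool_pos: [0.4546, 0.1923, 0.0461]
ee_rot: [3.138, -0.021, 1.746]
wrist_force: [-10.1, 24.6, 13.9]
width: 0.0316
finger_force: 30.0
```

```bash
python3 - <<'E'
from h import *
o=get_obs()
print(o["time"],o["tool_pos"],o["wrist_force"],o["wrist_torque"])
s=snapshot("side");s2=snapshot("scene")
f=lambda a:cv2.resize(a,(400,300),interpolation=cv2.INTER_CUBIC)
cv2.imwrite("pics/m4.png",np.hstack([f(s[130:220,150:270]),f(s2[205:295,210:330])]))
E
```

```text
9.05 [0.45460933 0.19228975 0.04609597] [-10.14808325  24.62306551  13.92543234] [ 3.85646963  1.5876544  -0.09592495]
```

View pics/m4.png

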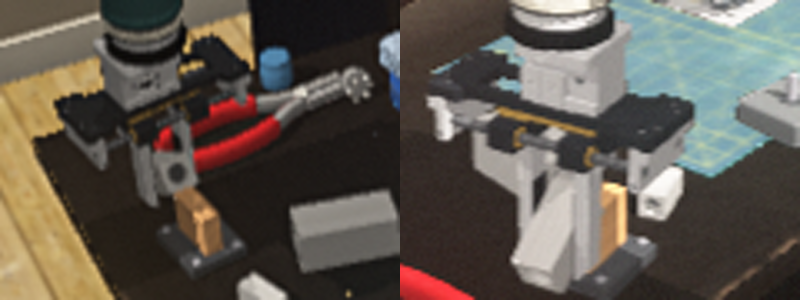

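>>> servo_tool(targets=[[0.5,0,-0.5,0],[2,0,-1,0],[3.3,0,-1,0],[3.3,0,0,0],[3.3,0,0.8,0],[3.3,0,1.2,0],[3.3,0,1.6,0],[3.3,0,1.6,0]])

```text
time: 10.15
tool_pos: [0.4497, 0.2143, 0.0261]
ee_rot: [-3.141, 0.0, 1.745]
wrist_force: [0.7, -0.1, -1.7]
width: 0.0318
finger_force: 30.0
```

>>> servo_tool(targets=[[0.2,0,0.2,0],[0.5,0,0.4,0],[0.8,0,0.6,0],[1.1,0,0.8,0],[1.3,0,0.9,0],[1.3,0,0.9,0]])

```text
time: 10.9
tool_pos: [0.4481, 0.2274, 0.0182]
ee_rot: [3.14, 0.0, 1.746]
wrist_force: [-0.2, -3.2, 2.9]
width: 0.0317
finger_force: 30.0
```

```bash
python3 - <<'E'
from h import *
o=get_obs()
print(o["time"],o["tool_pos"],o["wrist_force"],o["wrist_torque"])
s=snapshot("side");s2=snapshot("scene")
f=lambda a:cv2.resize(a,(400,300),interpolation=cv2.INTER_CUBIC)
cv2.imwrite("pics/m5.png",np.hstack([f(s[120:225,130:270]),f(s2[205:310,200:340])]))
E
```

```text
10.9 [0.44814073 0.22742353 0.01820693] [-0.20992854 -3.20274574  2.91980075] [-0.32093233  0.07800875  0.0731359 ]
```

View pics/m5.png

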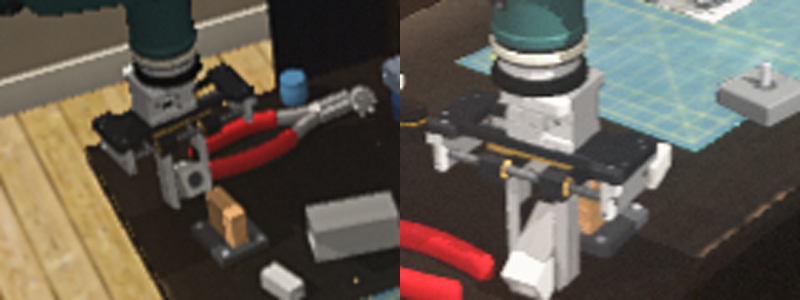

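```bash
python3 - <<'E'
from h import *
np.set_printoptions(precision=0,suppress=True)
u3=np.array([-.174,.985,0]);y=np.array([.985,.174,0]);z=np.array([0,0,1.])
tcp=np.array([.4481,.2274,.0182])
def proj(n,p):
    c=camera_model(n);q=c["camera_from_world"]@np.r_[p,1];k=c["camera_matrix"]@(q[:3]*[1,-1,-1]);return k[:2]/k[2]
def crop(n,p):
    q=proj(n,p);return (q-([130,120] if n=="side" else [200,205]))*2.857+([0,0] if n=="side" else [400,0])
for th in (40,50,60,70,80):
  t=np.radians(th);U=-np.cos(t)*u3+np.sin(t)*z;N=np.sin(t)*u3+np.cos(t)*z
  a=(.0195-.016*np.cos(t))/np.sin(t);P=tcp+.0015*z
  f=[crop("scene",P-a*U+i*.016*N+j*.016*y) for i,j in((1,1),(1,-1),(-1,-1),(-1,1))]
  g=[crop("side",P+(.07-a)*U+i*.016*N+j*.016*y) for i,j in((1,1),(1,-1),(-1,-1),(-1,1))]
  print(th,round(a*1000),"Aend scene",*f,"Bend side",*g,"hole",crop("side",P+(.07-a)*U))
print("tip",crop("scene",tcp-.014*z+.016*y),crop("scene",tcp-.014*z-.016*y))
E
```

```text
40 11 Aend scene [515. 264.] [549. 275.] [562. 287.] [529. 277.] Bend side [208. 163.] [184. 174.] [195. 199.] [219. 188.] hole [202. 181.]
50 12 Aend scene [515. 269.] [548. 280.] [564. 286.] [531. 275.] Bend side [203. 155.] [179. 166.] [192. 191.] [216. 180.] hole [197. 173.]
60 13 Aend scene [515. 274.] [548. 285.] [566. 284.] [533. 273.] Bend side [198. 149.] [174. 160.] [188. 183.] [212. 172.] hole [193. 166.]
70 15 Aend scene [515. 279.] [548. 290.] [568. 282.] [535. 272.] Bend side [193. 145.] [169. 155.] [184. 176.] [208. 165.] hole [188. 160.]
80 17 Aend scene [516. 283.] [549. 294.] [569. 281.] [537. 270.] Bend side [189. 142.] [165. 153.] [179. 170.] [203. 159.] hole [184. 156.]
tip [528. 274.] [561. 284.]
```

```bash
python3 - <<'E'
from h import *
u3=np.array([-.174,.985,0]);y=np.array([.985,.174,0])
for nm,tcp,px,off,sc in(("m3",[.4515,.2038,.0576],(178,178),(150,130),3.333),("m4",[.4546,.1923,.0461],(178,172),(150,130),3.333),("m5",[.4481,.2274,.0182],(197,180),(130,120),2.857)):
    tcp=np.array(tcp);o,d=ray("side",(px[0]/sc+off[0],px[1]/sc+off[1]))
    t=((tcp-o)@y)/(d@y);r=o+t*d-tcp
    print(nm,"s",r@u3*1e3,"z",r[2]*1e3-1.5,"len",np.hypot(r@u3,r[2]-.0015)*1e3,"th",np.degrees(np.arctan2(r[2]-.0015,-r@u3)))
E
```

```text
m3 s -43.57962118462117 z 13.365477519881196 len 45.583104018150536 th 17.050305217870022
m4 s -31.44836758154105 z 31.677047273450306 len 44.636701799171135 th 45.207560202516326
m5 s -33.48854517768545 z 31.850279952697456 len 46.21604690129913 th 43.56370205576344
```

>>> servo_tool(targets=[[0,0,-2,0],[0,0,-5,0],[0,0,-7,0],[0,0,-7,0],[0,0,-7,0]])

```text
time: 11.62
tool_pos: [0.4468, 0.2273, 0.0861]
ee_rot: [-3.139, -0.0, 1.745]
wrist_force: [0.2, -0.1, -1.1]
width: 0.032
finger_force: 30.0
```

```bash
cat > fit.py <<'E'
from h import *
def run(ths=range(0,181,3)):
    o=get_obs();tcp=o["tool_pos"];yw=o["ee_rot"][2]
    u=np.array([np.cos(yw),np.sin(yw),0]);y=np.array([np.sin(yw),-np.cos(yw),0]);z=np.array([0,0,1.])
    ims={}
    for n in("wrist","side","scene"):
        c=camera_model(n);im=snapshot(n).astype(np.float32);im=cv2.GaussianBlur(im,(0,0),1.2)
        gx=cv2.Sobel(im,-1,1,0);gy=cv2.Sobel(im,-1,0,1);ims[n]=(c,gx,gy)
    def score(a,th,h):
        t=np.radians(th);U=-np.cos(t)*u+np.sin(t)*z;N=np.sin(t)*u+np.cos(t)*z;P=tcp+h*N;out={}
        faces=[]
        for ax,s in((0,0),(0,1),(1,-1),(1,1)):   # ends, N faces
            if ax==0: q=[P+(-a if s==0 else .07-a)*U+i*.016*N+j*.016*y for i,j in((1,1),(1,-1),(-1,-1),(-1,1))];nn=U*(2*s-1)
            else: q=[P+e*U+s*.016*N+j*.016*y for e,j in((-a,1),(-a,-1),(.07-a,-1),(.07-a,1))];nn=N*s
            faces.append((np.array(q),nn))
        for n,(c,gx,gy) in ims.items():
            T=c["camera_from_world"];C=-T[:3,:3].T@T[:3,3];v=[]
            for q,nn in faces:
                if (C-q.mean(0))@nn<.02*np.linalg.norm(C-q.mean(0)):continue
                for k in range(4):
                    L=q[k]+np.linspace(.08,.92,20)[:,None]*(q[(k+1)%4]-q[k])
                    X=(T[:3,:3]@L.T).T+T[:3,3];X=(X*[1,-1,-1])@c["camera_matrix"].T;p=X[:,:2]/X[:,2:]
                    d=p[-1]-p[0];ln=np.linalg.norm(d)
                    if ln<3:continue
                    nv=np.array([-d[1],d[0]])/ln;pi=p.astype(np.float32)
                    A=cv2.remap(gx,pi[:,0],pi[:,1],1)*nv[0]+cv2.remap(gy,pi[:,0],pi[:,1],1)*nv[1]
                    v.append(min(np.abs(A.reshape(20,-1).mean(0)).max(),150))
            out[n]=np.mean(v) if v else 0
        return out
    R=[]
    for th in ths:
        for a in np.arange(.008,.063,.002):
            for h in(-.002,.0015,.005):
                s=score(a,th,h);R.append((sum(s.values()),th,round(a*1e3),h*1e3,{k:round(float(x)) for k,x in s.items()}))
    R.sort(key=lambda r:-r[0]);print(o["time"],tcp,o["wrist_force"])
    for r in R[:6]:print(r)
    for n in ims:print(n,max(R,key=lambda r:r[4][n]))
E
python3 -c "
from fit import *
run(range(0,100,3))"
```

```text
11.625 [0.44676357 0.22733359 0.08606862] [ 0.22921089 -0.11351263 -1.1132251 ]
(np.float64(275.6621816222939), 51, 30, 5.0, {'wrist': 84, 'side': 80, 'scene': 111})
(np.float64(266.91288330459633), 42, 20, 5.0, {'wrist': 58, 'side': 103, 'scene': 106})
(np.float64(266.6003233107414), 42, 30, 5.0, {'wrist': 55, 'side': 103, 'scene': 109})
(np.float64(252.09639744412618), 42, 20, 1.5, {'wrist': 55, 'side': 99, 'scene': 98})
(np.float64(251.56843981805056), 39, 28, 1.5, {'wrist': 49, 'side': 97, 'scene': 106})
(np.float64(250.62159797577732), 45, 30, 5.0, {'wrist': 53, 'side': 87, 'scene': 110})
wrist (np.float64(212.38568736996186), 36, 38, -2.0, {'wrist': 114, 'side': 62, 'scene': 37})
side (np.float64(243.3449101089822), 42, 24, 5.0, {'wrist': 33, 'side': 106, 'scene': 105})
scene (np.float64(223.17666675639833), 54, 16, 5.0, {'wrist': 25, 'side': 77, 'scene': 120})
```

```bash
sed -i 's/for h in(-.002,.0015,.005)/for h in np.arange(-.004,.0161,.002)/;s/np.arange(.008,.063,.002)/A/;s/def run(ths=range(0,181,3))/def run(ths=range(0,181,3),A=np.arange(.01,.06,.002))/' fit.py
python3 -c "
from fit import *
run(range(36,63,2),np.arange(.016,.036,.002))"
```

```text
11.775 [0.44669826 0.22716588 0.08591039] [ 0.10697229  0.25458212 -1.16933659]
(np.float64(275.1035209046055), 38, 26, np.float64(16.0), {'wrist': 76, 'side': 79, 'scene': 120})
(np.float64(272.8418810889241), 50, 30, np.float64(8.0), {'wrist': 83, 'side': 80, 'scene': 110})
(np.float64(267.4283733145935), 38, 28, np.float64(14.000000000000002), {'wrist': 76, 'side': 74, 'scene': 118})
(np.float64(263.0693706803911), 36, 30, np.float64(10.0), {'wrist': 83, 'side': 67, 'scene': 114})
(np.float64(262.2997714450409), 36, 28, np.float64(16.0), {'wrist': 70, 'side': 73, 'scene': 120})
(np.float64(262.1548949321724), 38, 30, np.float64(10.0), {'wrist': 84, 'side': 63, 'scene': 115})
wrist (np.float64(206.07206140383374), 56, 26, np.float64(10.0), {'wrist': 87, 'side': 51, 'scene': 68})
side (np.float64(240.50534667380555), 42, 26, np.float64(4.0), {'wrist': 31, 'side': 109, 'scene': 101})
scene (np.float64(236.34554888919666), 38, 24, np.float64(16.0), {'wrist': 34, 'side': 80, 'scene': 122})
```

>>> servo_tool(targets=[[0,0,3,0],[0,0,5,0],[0,0,6,0],[0,0,6.3,0],[0,0,6.6,0],[0,0,6.6,0]])

```text
time: 12.68
tool_pos: [0.448, 0.2276, 0.022]
ee_rot: [3.141, -0.0, 1.745]
wrist_force: [-0.5, -0.8, -0.9]
width: 0.0318
finger_force: 30.0
```

>>> servo_tool(targets=[[0,0,0.1,0],[0,0,0.2,0],[0,0,0.2,0]])

```text
time: 13.05
tool_pos: [0.4476, 0.2274, 0.0195]
ee_rot: [3.141, -0.0, 1.745]
wrist_force: [0.1, 0.1, -1.3]
width: 0.0318
finger_force: 30.0
```

>>> servo_tool(targets=[[0,0,0,0],[0,0,0,0],[0,0,0,0]], claw=176)

```text
time: 13.42
tool_pos: [0.4476, 0.2275, 0.0195]
ee_rot: [3.141, 0.0, 1.745]
wrist_force: [0.1, 0.1, -0.9]
width: 0.0319
finger_force: 30.0
```

>>> servo_tool(targets=[[0,0,0.1,0],[0,0,0.15,0],[0,0,0.15,0]], claw=171)

```text
time: 13.8
tool_pos: [0.4477, 0.2275, 0.0183]
ee_rot: [3.141, -0.0, 1.745]
wrist_force: [-0.7, -0.2, 0.7]
width: 0.0319
finger_force: 30.0
```

>>> servo_tool(targets=[[0,0,0,0],[0,0,0,0]], claw=169)

```text
time: 14.05
tool_pos: [0.4477, 0.2275, 0.0183]
ee_rot: [3.141, -0.0, 1.745]
wrist_force: [0.1, -0.9, 2.0]
width: 0.0319
finger_force: 10.9
```

>>> servo_tool(targets=[[0.1,0,0.05,0],[0.25,0,0,0],[0.4,0,-0.1,0],[0.6,0,-0.2,0],[0.6,0,-0.2,0]])

```text
time: 14.68
tool_pos: [0.4463, 0.2336, 0.0196]
ee_rot: [-3.141, -0.0, 1.746]
wrist_force: [-0.0, -0.4, -0.7]
width: 0.0318
finger_force: 10.9
```

```bash
python3 -c "
from fit import *
run(range(36,80,3),np.arange(.016,.036,.003))"
```

```text
14.675 [0.44625699 0.23359873 0.01962594] [-0.02665338 -0.4047806  -0.72727168]
(np.float64(289.7953061912666), 39, 28, np.float64(10.0), {'wrist': 83, 'side': 74, 'scene': 133})
(np.float64(285.7073973658348), 39, 28, np.float64(12.0), {'wrist': 77, 'side': 73, 'scene': 135})
(np.float64(284.7286539291605), 39, 28, np.float64(14.000000000000002), {'wrist': 70, 'side': 79, 'scene': 136})
(np.float64(284.10016720386216), 39, 25, np.float64(16.0), {'wrist': 70, 'side': 82, 'scene': 131})
(np.float64(283.671409135158), 36, 28, np.float64(12.0), {'wrist': 67, 'side': 81, 'scene': 136})
(np.float64(279.07135081874344), 36, 28, np.float64(14.000000000000002), {'wrist': 64, 'side': 78, 'scene': 136})
wrist (np.float64(258.4116177413241), 36, 31, np.float64(8.0), {'wrist': 85, 'side': 63, 'scene': 111})
side (np.float64(256.6498693084094), 45, 25, np.float64(4.0), {'wrist': 31, 'side': 106, 'scene': 120})
scene (np.float64(284.7286539291605), 39, 28, np.float64(14.000000000000002), {'wrist': 70, 'side': 79, 'scene': 136})
```

>>> servo_tool(targets=[[0,0,-3,0],[0,0,-6,0],[0,0,-9,0],[-3,0,-9,0],[-6,0,-9,0],[-9,0,-9,0],[-9,0,-9,0],[-9,0,-9,0]], claw=170)

```text
time: 15.82
tool_pos: [0.4621, 0.1451, 0.1099]
ee_rot: [-3.142, -0.001, 1.745]
wrist_force: [0.7, 0.2, -1.7]
width: 0.0317
finger_force: 24.3
```

>>> servo_tool(targets=[[0,0,1.5,0],[0,0,2.2,0],[0,0,2.6,0],[0,0,3.0,0],[0,0,3.4,0],[0,0,3.4,0]], claw=169)

```text
time: 16.58
tool_pos: [0.4626, 0.1452, 0.0764]
ee_rot: [3.14, -0.001, 1.745]
wrist_force: [-0.1, 0.7, 0.2]
width: 0.0318
finger_force: 10.9
```

>>> servo_tool(targets=[[0,0,0.2,0],[0,0,0.4,0],[0,0,0.6,0],[0,0,0.8,0],[0,0,0.8,0]])

```text
time: 17.2
tool_pos: [0.4638, 0.1447, 0.0696]
ee_rot: [3.137, 0.001, 1.745]
wrist_force: [0.1, -0.0, 4.9]
width: 0.0316
finger_force: 10.9
```

>>> servo_tool(targets=[[0,0,0.2,0],[0,0,0.4,0],[0,0,0.4,0]])

```text
time: 17.58
tool_pos: [0.4639, 0.1444, 0.0656]
ee_rot: [3.137, 0.001, 1.745]
wrist_force: [-0.3, -0.8, 5.3]
width: 0.0319
finger_force: 10.9
```

```bash
python3 -c "
from fit import *
run(range(0,50,3),np.arange(.016,.036,.003))"
```

```text
17.575 [0.46388962 0.14442749 0.06564585] [-0.31148008 -0.75937656  5.25608081]
(np.float64(223.76768307707604), 15, 31, np.float64(16.0), {'wrist': 44, 'side': 92, 'scene': 87})
(np.float64(221.82322525355372), 15, 34, np.float64(16.0), {'wrist': 37, 'side': 91, 'scene': 93})
(np.float64(217.5085797223182), 18, 34, np.float64(14.000000000000002), {'wrist': 62, 'side': 87, 'scene': 68})
(np.float64(217.0055539472321), 18, 34, np.float64(16.0), {'wrist': 48, 'side': 84, 'scene': 85})
(np.float64(215.5553248073079), 15, 34, np.float64(14.000000000000002), {'wrist': 42, 'side': 92, 'scene': 81})
(np.float64(212.50372802474382), 21, 31, np.float64(16.0), {'wrist': 43, 'side': 80, 'scene': 90})
wrist (np.float64(194.52601030864267), 36, 31, np.float64(4.0), {'wrist': 79, 'side': 44, 'scene': 71})
side (np.float64(161.4747740611895), 45, 16, np.float64(-2.0), {'wrist': 16, 'side': 94, 'scene': 52})
scene (np.float64(190.39872450476037), 21, 28, np.float64(16.0), {'wrist': 15, 'side': 80, 'scene': 96})
```

>>> servo_tool(targets=[[0,0,0.2,0],[0,0,0.3,0],[0,0,0.3,0]])

```text
time: 18.1
tool_pos: [0.464, 0.1441, 0.0629]
ee_rot: [3.137, 0.002, 1.745]
wrist_force: [1.0, -1.2, 5.8]
width: 0.0316
finger_force: 10.9
```

>>> servo_tool(targets=[[0,0,0,0],[0,0,0,0],[0,0,0,0],[0,0,-3,0],[0,0,-7,0],[0,0,-12,0],[0,0,-15,0],[0,0,-15,0]], claw=120)

```text
time: 19.1
tool_pos: [0.4636, 0.145, 0.2136]
ee_rot: [3.136, -0.0, 1.745]
wrist_force: [0.1, -0.4, -0.8]
width: 0.0494
finger_force: 0.0
```

```bash
sed -i 's/for h in np.arange(-.004,.0161,.002)/for h in (H if H is not None else np.arange(-.004,.0161,.002))/;s/A=np.arange(.01,.06,.002))/A=np.arange(.01,.06,.002),H=None)/' fit.py
python3 - <<'E'
from fit import *
z=get_obs()["tool_pos"][2]
run([0],np.arange(.015,.055,.001),[.072-z,.076-z,.080-z])
E
```

```text
19.1 [0.4636026  0.14498917 0.21357461] [ 0.10028577 -0.4062084  -0.76205798]
(np.float64(329.4472843918969), 0, 35, np.float64(-137.57460828321), {'wrist': 114, 'side': 120, 'scene': 96})
(np.float64(326.9019530667087), 0, 36, np.float64(-137.57460828321), {'wrist': 113, 'side': 117, 'scene': 97})
(np.float64(311.5282405161797), 0, 37, np.float64(-137.57460828321), {'wrist': 101, 'side': 114, 'scene': 97})
(np.float64(310.94306349439563), 0, 34, np.float64(-137.57460828321), {'wrist': 94, 'side': 122, 'scene': 95})
(np.float64(303.05446931123504), 0, 35, np.float64(-141.57460828321), {'wrist': 112, 'side': 124, 'scene': 67})
(np.float64(298.94643073480734), 0, 34, np.float64(-141.57460828321), {'wrist': 106, 'side': 121, 'scene': 72})
wrist (np.float64(292.3360807272725), 0, 36, np.float64(-133.57460828320998), {'wrist': 115, 'side': 94, 'scene': 83})
side (np.float64(283.35936409030364), 0, 36, np.float64(-141.57460828321), {'wrist': 96, 'side': 125, 'scene': 62})
scene (np.float64(326.9019530667087), 0, 36, np.float64(-137.57460828321), {'wrist': 113, 'side': 117, 'scene': 97})
```

>>> servo_tool(targets=[[2.2,0,4,0],[2.2,0,9,0],[2.2,0,12,0],[2.2,0,14.1,0],[2.2,0,14.1,0],[2.2,0,14.1,0]])

```text
time: 20.0
tool_pos: [0.4582, 0.1663, 0.0698]
ee_rot: [-3.141, 0.0, 1.745]
wrist_force: [0.4, 0.5, 0.8]
width: 0.0502
finger_force: 0.0
```

>>> servo_tool(targets=[[0,0,0,0],[0,0,0,0],[0,0,0,0],[0,0,0,0],[0,0,0,0],[0,0,0,0]], claw=255)

```text
time: 20.75
tool_pos: [0.4591, 0.1665, 0.071]
ee_rot: [3.14, -0.0, 1.745]
wrist_force: [-1.5, 0.1, 5.7]
width: 0.0314
finger_force: 29.9
```

>>> servo_tool(targets=[[0,0,-1,0],[0,0,-2,0],[2,0,-2,0],[3.9,0,-2,0],[3.9,0,-2,0],[3.9,0,-2,0]])

```text
time: 21.5
tool_pos: [0.4515, 0.2043, 0.0899]
ee_rot: [-3.141, 0.001, 1.745]
wrist_force: [0.7, -0.5, -1.8]
width: 0.0317
finger_force: 29.9
```

>>> servo_tool(targets=[[0.1,0,1.7,0],[0.2,0,2.4,0],[0.33,0,3.0,0],[0.33,0,3.6,0],[0.3,0,4.2,0],[0.15,0,4.8,0],[-0.05,0,5.35,0],[-0.05,0,5.35,0]])

```text
time: 22.5
tool_pos: [0.452, 0.206, 0.0374]
ee_rot: [3.14, -0.004, 1.745]
wrist_force: [-1.2, 6.3, 5.6]
width: 0.0319
finger_force: 30.0
```

>>> servo_tool(targets=[[-0.3,0,0.5,0],[-0.6,0,1.0,0],[-0.9,0,1.3,0],[-1.15,0,1.55,0],[-1.45,0,1.8,0],[-1.65,0,1.9,0],[-1.95,0,1.9,0],[-1.95,0,1.9,0]])

```text
time: 23.5
tool_pos: [0.4545, 0.1925, 0.0195]
ee_rot: [3.139, -0.016, 1.745]
wrist_force: [-6.1, 21.2, 9.5]
width: 0.0319
finger_force: 30.0
```

```bash
python3 -c "
from fit import *
run(range(45,95,3),np.arange(.007,.022,.002))"
```

```text
23.5 [0.45451242 0.19254315 0.01952081] [-6.09436012 21.19424524  9.4916408 ]
(np.float64(244.21299157007138), 54, 11, np.float64(16.0), {'wrist': 41, 'side': 88, 'scene': 115})
(np.float64(243.8053168668235), 51, 7, np.float64(16.0), {'wrist': 47, 'side': 83, 'scene': 114})
(np.float64(233.2721145263265), 57, 9, np.float64(14.000000000000002), {'wrist': 36, 'side': 89, 'scene': 108})
(np.float64(232.963399191823), 48, 7, np.float64(-4.0), {'wrist': 44, 'side': 94, 'scene': 95})
(np.float64(231.8659852898425), 60, 7, np.float64(12.0), {'wrist': 60, 'side': 82, 'scene': 90})
(np.float64(230.06777117336654), 51, 9, np.float64(12.0), {'wrist': 53, 'side': 68, 'scene': 109})
wrist (np.float64(182.61244690573272), 75, 7, np.float64(8.0), {'wrist': 75, 'side': 34, 'scene': 74})
side (np.float64(210.47248384710326), 45, 7, np.float64(-4.0), {'wrist': 13, 'side': 102, 'scene': 95})
scene (np.float64(213.22092976766282), 57, 11, np.float64(16.0), {'wrist': 15, 'side': 78, 'scene': 120})
```

>>> servo_tool(targets=[[0,0,0,0],[0,0,0,0],[0,0,0,0],[0,0,0,0]], claw=169)

```text
time: 24.15
tool_pos: [0.4549, 0.1896, 0.0183]
ee_rot: [3.139, -0.008, 1.746]
wrist_force: [-1.0, 10.9, 1.5]
width: 0.032
finger_force: 11.5
```

```bash
python3 -c "
from fit import *
run(range(45,99,3),np.arange(.005,.022,.002))"
```

```text
24.15 [0.45485349 0.18957487 0.01832407] [-1.01160431 10.93310381  1.52101009]
(np.float64(237.86171706132575), 45, 7, np.float64(0.0), {'wrist': 39, 'side': 102, 'scene': 97})
(np.float64(237.8575732157459), 48, 7, np.float64(-4.0), {'wrist': 45, 'side': 96, 'scene': 97})
(np.float64(237.1500314482629), 48, 7, np.float64(-2.0), {'wrist': 44, 'side': 97, 'scene': 96})
(np.float64(237.1139174947636), 60, 7, np.float64(14.000000000000002), {'wrist': 69, 'side': 78, 'scene': 90})
(np.float64(232.93172531111077), 45, 7, np.float64(-2.0), {'wrist': 39, 'side': 96, 'scene': 98})
(np.float64(230.0167449843317), 48, 7, np.float64(0.0), {'wrist': 47, 'side': 87, 'scene': 96})
wrist (np.float64(161.9923131343476), 69, 19, np.float64(2.0), {'wrist': 78, 'side': 37, 'scene': 47})
side (np.float64(185.36542924408673), 45, 5, np.float64(0.0), {'wrist': 8, 'side': 103, 'scene': 75})
scene (np.float64(198.73677733972914), 57, 11, np.float64(16.0), {'wrist': 8, 'side': 70, 'scene': 121})
```

>>> servo_tool(targets=[[0.1,0,0.2,0],[0.2,0,0.3,0],[0.2,0,0.3,0]])

```text
time: 24.68
tool_pos: [0.4552, 0.1885, 0.015]
ee_rot: [3.14, -0.003, 1.745]
wrist_force: [-1.1, 4.9, 3.7]
width: 0.0319
finger_force: 11.5
```

>>> servo_tool(targets=[[0,0,0,0],[0,0,0,0],[0,0,0,0],[0,0,0,0]], claw=140)

```text
time: 25.18
tool_pos: [0.4535, 0.1864, 0.0143]
ee_rot: [-3.139, 0.001, 1.745]
wrist_force: [-3.8, 0.0, 5.3]
width: 0.0424
finger_force: 2.8
```

```bash
python3 -c "
from fit import *
run(range(0,99,3),np.arange(-.02,.03,.004),np.arange(-.01,.026,.005))"
```

```text
25.175 [0.45354284 0.18636367 0.01429911] [-3.7596495   0.00879556  5.32631443]
(np.float64(242.1768735341954), 90, 12, np.float64(19.999999999999996), {'wrist': 94, 'side': 60, 'scene': 88})
(np.float64(221.13952547080012), 66, 16, np.float64(15.000000000000002), {'wrist': 86, 'side': 48, 'scene': 87})
(np.float64(218.88975507363375), 96, 8, np.float64(15.000000000000002), {'wrist': 64, 'side': 62, 'scene': 93})
(np.float64(207.89787280244434), 87, 8, np.float64(25.0), {'wrist': 65, 'side': 59, 'scene': 83})
(np.float64(202.15542437856735), 0, -8, np.float64(25.0), {'wrist': 43, 'side': 104, 'scene': 55})
(np.float64(201.94325419949553), 87, 8, np.float64(19.999999999999996), {'wrist': 56, 'side': 59, 'scene': 87})
wrist (np.float64(242.1768735341954), 90, 12, np.float64(19.999999999999996), {'wrist': 94, 'side': 60, 'scene': 88})
side (np.float64(158.67957029319393), 15, -8, np.float64(0.0), {'wrist': 20, 'side': 109, 'scene': 29})
scene (np.float64(174.9874660586221), 48, 28, np.float64(25.0), {'wrist': 29, 'side': 31, 'scene': 114})
```

>>> servo_tool(targets=[[0,0,-0.5,0],[0,0,-2,0],[0,0,-5,0],[0,0,-10,0],[0,0,-14,0],[0,0,-14,0]], claw=120)

```text
time: 26.08
tool_pos: [0.4574, 0.1876, 0.1595]
ee_rot: [3.132, -0.001, 1.745]
wrist_force: [1.3, -0.4, -0.4]
width: 0.05
finger_force: 0.0
```

```bash
python3 -c "
from fit import *
z=get_obs()['tool_pos'][2]
run(range(84,97,3),[z-.003,z,z+.003],np.arange(-.01,.05,.002))
run([0],np.arange(-.04,.06,.003),[.012-z,.016-z])"
```

```text
26.075 [0.45739506 0.18759047 0.15953675] [ 1.28677769 -0.35471877 -0.43911862]
(np.float64(253.52915585341412), 90, 157, np.float64(16.0), {'wrist': 78, 'side': 73, 'scene': 103})
(np.float64(245.32625890773238), 90, 160, np.float64(16.0), {'wrist': 79, 'side': 66, 'scene': 101})
(np.float64(244.275904113987), 84, 160, np.float64(0.0), {'wrist': 55, 'side': 75, 'scene': 114})
(np.float64(240.38349716806096), 96, 160, np.float64(24.0), {'wrist': 75, 'side': 61, 'scene': 105})
(np.float64(238.15626211695218), 90, 163, np.float64(14.0), {'wrist': 63, 'side': 74, 'scene': 101})
(np.float64(237.29222556617322), 90, 163, np.float64(16.0), {'wrist': 69, 'side': 74, 'scene': 94})
wrist (np.float64(245.32625890773238), 90, 160, np.float64(16.0), {'wrist': 79, 'side': 66, 'scene': 101})
side (np.float64(163.99302324976472), 96, 163, np.float64(36.0), {'wrist': 23, 'side': 83, 'scene': 58})
scene (np.float64(222.04769811972514), 84, 160, np.float64(2.0), {'wrist': 32, 'side': 74, 'scene': 116})
26.225 [0.4540476  0.18672093 0.153375  ] [ 0.79525338  0.79899848 -1.01868617]
(np.float64(148.2414
[... 312 characters left out ...]
 56})
(np.float64(142.67339955634583), 0, 17, np.float64(-147.53674627380403), {'wrist': 46, 'side': 45, 'scene': 52})
(np.float64(141.06865029626977), 0, 32, np.float64(-143.53674627380403), {'wrist': 61, 'side': 24, 'scene': 56})
(np.float64(140.36899249437784), 0, -25, np.float64(-143.53674627380403), {'wrist': 44, 'side': 51, 'scene': 46})
wrist (np.float64(139.4940910848234), 0, 35, np.float64(-143.53674627380403), {'wrist': 65, 'side': 25, 'scene': 50})
side (np.float64(132.73097881846138), 0, 11, np.float64(-147.53674627380403), {'wrist': 23, 'side': 59, 'scene': 50})
scene (np.float64(130.47186226211088), 0, 29, np.float64(-143.53674627380403), {'wrist': 42, 'side': 24, 'scene': 64})
```

```bash
cat > stand.py <<'E'
from h import *
from scipy.optimize import differential_evolution
def run(x0,y0,r=.03,z0=0.,cams=("wrist","side","scene")):
    ims=[]
    for n in cams:
        c=camera_model(n);im=cv2.GaussianBlur(snapshot(n).astype(np.float32),(0,0),1.2)
        ims.append((c,cv2.Sobel(im,-1,1,0),cv2.Sobel(im,-1,0,1)))
    def f(v):
        cx,cy,yw=v;e=np.array([np.cos(yw),np.sin(yw)]);g=np.array([-e[1],e[0]]);tot=0
        k=[np.r_[np.array([cx,cy])+.016*(i*e+j*g)] for i,j in((1,1),(1,-1),(-1,-1),(-1,1))]
        for c,gx,gy in ims:
            T=c["camera_from_world"];C=-T[:3,:3].T@T[:3,3];E=[]
            top=[np.r_[q,z0+.07] for q in k];bot=[np.r_[q,z0] for q in k]
            E+=[(top[i],top[(i+1)%4]) for i in range(4)]
            for i in range(4):
                m=(k[i]+k[(i+1)%4])/2-[cx,cy]
                if (C[:2]-[cx,cy]-m)@m>0:E+=[(top[i],bot[i]),(top[(i+1)%4],bot[(i+1)%4]),(bot[i],bot[(i+1)%4])]
            s=[]
            for a,b in E:
                L=a+np.linspace(.05,.95,20)[:,None]*(b-a);X=L@T[:3,:3].T+T[:3,3];X=(X*[1,-1,-1])@c["camera_matrix"].T
                p=(X[:,:2]/X[:,2:]).astype(np.float32);d=p[-1]-p[0];d/=np.linalg.norm(d)+1e-6
                A=cv2.remap(gx,p[:,0],p[:,1],1)*-d[1]+cv2.remap(gy,p[:,0],p[:,1],1)*d[0]
                s.append(min(np.abs(A.reshape(20,-1).mean(0)).max(),150))
            tot+=np.mean(s)
        return -tot
    o=get_obs();print("tcp",o["time"],o["tool_pos"],o["ee_rot"])
    R=differential_evolution(f,[(x0-r,x0+r),(y0-r,y0+r),(np.radians(-30),np.radians(60))],seed=1,popsize=20,maxiter=60)
    print(np.round(R.x[:2],4),np.degrees(R.x[2]),R.fun)
E
python3 -c "
from stand import *
run(.452,.205)"
```

```text
tcp 26.525 [0.45418417 0.18688564 0.15334733] [-3.13949173e+00  2.85345274e-04  1.74532970e+00]
[0.4518 0.2031] 9.50671463624586 -350.47624640464784
```

>>> servo_tool(targets=[[1.6,0,1,0],[1.6,0,3,0],[1.6,0,6,0],[1.6,0,9,0],[1.6,0,10.8,0],[1.6,0,10.8,0],[1.6,0,10.8,0]])

```text
time: 27.4
tool_pos: [0.4522, 0.2034, 0.0469]
ee_rot: [3.141, -0.0, 1.746]
wrist_force: [-0.9, -0.2, 0.7]
width: 0.05
finger_force: 0.0
```

>>> servo_tool(targets=[[0,0,0,0],[0,0,0,0],[0,0,0,0],[0,0,0,0],[0,0,0,0],[0,0,0,0]], claw=255)

```text
time: 28.15
tool_pos: [0.4525, 0.203, 0.0474]
ee_rot: [3.14, -0.0, 1.745]
wrist_force: [-0.4, 0.6, 5.8]
width: 0.032
finger_force: 30.0
```

>>> servo_tool(targets=[[0,0,-2,0],[0,0,-7,0],[0,0,-12,0],[-5,0,-14,0],[-10,0,-14,0],[-15,0,-14,0],[-15,0,-14,0],[-15,0,-14,0]])

```text
time: 29.15
tool_pos: [0.4774, 0.0553, 0.1855]
ee_rot: [-3.14, -0.001, 1.745]
wrist_force: [0.5, 0.2, -0.7]
width: 0.0318
finger_force: 30.0
```

```bash
sed 's/\.016/.035/;s/z0+\.07/z0+.025/' stand.py > blk.py; python3 -c "
import stand,blk
from h import *
o=get_obs();t=o['tool_pos'];print(o['width'],o['finger_force'])
stand.run(t[0],t[1],.01,t[2]-.045)
blk.run(.481,-.145,.015)
blk.run(.481,-.145,.015,0.,('side',))
blk.run(.481,-.145,.015,0.,('scene',))"
```

```text
0.031827747933727106 29.96041238307953
tcp 29.3 [0.47762823 0.05621964 0.18605641] [-3.14085701e+00 -4.29136832e-04  1.74718805e+00]
[0.4761 0.0554] 8.566526846877045 -251.87916491372243
tcp 29.45 [0.47782991 0.05603717 0.18641438] [-3.14156178e+00 -9.13232578e-05  1.74709375e+00]
[ 0.4809 -0.1446] -8.419685239310805 -229.66165208816528
tcp 29.5 [0.47786308 0.05588103 0.1864526 ] [ 3.14157974e+00 -4.26751117e-05  1.74684939e+00]
[ 0.4813 -0.1467] -10.960639915000154 -93.51217784881592
tcp 29.55 [0.47793791 0.05573962 0.18652623] [3.14138215e+00 1.95650832e-05 1.74656455e+00]
[ 0.483  -0.1465] -10.646248584845267 -96.17507381439209
```

>>> servo_tool(targets=[[-5,-0.8,0,0],[-10,-1.6,0,0],[-15,-2.4,0,0],[-19.9,-3.1,0,0],[-19.9,-3.1,3,0],[-19.9,-3.1,6,0],[-19.9,-3.1,7.5,0],[-19.9,-3.1,7.5,0]])

```text
time: 30.55
tool_pos: [0.4814, -0.1457, 0.1105]
ee_rot: [-3.14, -0.001, 1.746]
wrist_force: [-0.1, 0.4, -1.4]
width: 0.0315
finger_force: 30.0
```

```bash
python3 -c "
import stand,blk
from h import *
o=get_obs();t=o['tool_pos'];print(o['width'],o['finger_force'],o['wrist_force'])
stand.run(t[0],t[1],.01,t[2]-.0475)
blk.run(.481,-.145,.015,0.,('wrist','side','scene'))"
```

```text
0.031522441840972595 29.960301518440247 [-0.12656555  0.39018529 -1.42998739]
tcp 30.7 [ 0.48302043 -0.1464124   0.11303337] [3.13916006e+00 1.53258130e-03 1.74582837e+00]
[ 0.4808 -0.1467] 12.065045910175128 -196.56091349465507
tcp 30.85 [ 0.48279364 -0.14644968  0.11284857] [3.13942369e+00 1.38165602e-03 1.74562517e+00]
[ 0.4806 -0.147 ] -7.164550712703576 -237.78403410230365
```

>>> servo_tool(targets=[[0,0,0.7,0],[0,0,1.3,0],[0,0,1.6,0],[0,0,1.8,0],[0,0,1.8,0]])

```text
time: 31.48
tool_pos: [0.4819, -0.1463, 0.0933]
ee_rot: [-3.141, -0.0, 1.745]
wrist_force: [-0.2, 0.4, -0.9]
width: 0.0319
finger_force: 30.0
```

>>> servo_tool(targets=[[0,0,0.15,0],[0,0,0.3,0],[0,0,0.45,0],[0,0,0.45,0]])

```text
time: 31.98
tool_pos: [0.4819, -0.1462, 0.0888]
ee_rot: [-3.141, -0.0, 1.745]
wrist_force: [-0.1, 0.2, -0.7]
width: 0.0315
finger_force: 30.0
```

>>> servo_tool(targets=[[0,0,0.15,0],[0,0,0.3,0],[0,0,0.45,0],[0,0,0.45,0]])

```text
time: 32.48
tool_pos: [0.4819, -0.1462, 0.0843]
ee_rot: [-3.141, -0.0, 1.745]
wrist_force: [-0.4, -0.1, -0.6]
width: 0.032
finger_force: 30.0
```

>>> servo_tool(targets=[[0,0,0.15,0],[0,0,0.3,0],[0,0,0.45,0],[0,0,0.45,0]])

```text
time: 32.98
tool_pos: [0.4819, -0.1462, 0.0798]
ee_rot: [-3.141, -0.0, 1.745]
wrist_force: [1.3, -0.2, -1.3]
width: 0.0316
finger_force: 30.0
```

>>> servo_tool(targets=[[0,0,0.2,0],[0,0,0.4,0],[0,0,0.5,0],[0,0,0.5,0]])

```text
time: 33.48
tool_pos: [0.4819, -0.1463, 0.0748]
ee_rot: [-3.141, -0.0, 1.745]
wrist_force: [-0.5, -0.2, -0.8]
width: 0.0317
finger_force: 30.0
```

>>> servo_tool(targets=[[0,0,0.15,0],[0,0,0.3,0],[0,0,0.4,0],[0,0,0.4,0]])

```text
time: 33.98
tool_pos: [0.4822, -0.1464, 0.0723]
ee_rot: [3.141, 0.0, 1.745]
wrist_force: [-2.3, 1.7, 5.0]
width: 0.0321
finger_force: 30.0
```

>>> servo_tool(targets=[[0,0,0.1,0],[0,0,0.1,0],[0,0,-2,0],[0,0,-6,0],[5.8,0.8,-6,0],[11.6,1.6,-6,0],[17.4,2.4,-6,0],[22.5,3.1,-5,0]])

```text
time: 34.98
tool_pos: [0.4739, 0.0827, 0.1218]
ee_rot: [3.139, 0.0, 1.746]
wrist_force: [1.2, -0.5, -1.4]
width: 0.0319
finger_force: 30.0
```

>>> servo_tool(targets=[[0.5,0.1,1,0],[0.5,0.1,2.2,0],[0.5,0.1,2.2,0],[0.5,0.1,2.2,0]])

```text
time: 35.48
tool_pos: [0.4739, 0.0846, 0.0991]
ee_rot: [3.141, 0.0, 1.743]
wrist_force: [0.5, 0.4, -0.6]
width: 0.0316
finger_force: 30.0
```

```bash
python3 -c "
import stand
from h import *
o=get_obs();t=o['tool_pos'];R=np.array([.464,.139]);u=np.array([-.171,.985]);v=np.array([.985,.171])
print(o['time'],t,(t[:2]-R)@u,(t[:2]-R)@v,o['wrist_force'])"
```

```text
35.475 [0.47391802 0.08456589 0.09906346] -0.05531357445714503 0.00046101539124158644 [ 0.54585946  0.40021523 -0.59464945]
```

>>> servo_tool(targets=[[0.7,0,0.4,0],[1.2,0,0.3,0],[1.7,0,0.15,0],[2.2,0,0.12,0],[2.7,0,0.13,0],[3.2,0,0.15,0],[3.7,0,0.28,0],[4.2,0,0.45,0]])

```text
time: 36.48
tool_pos: [0.4669, 0.1241, 0.0963]
ee_rot: [3.141, 0.008, 1.744]
wrist_force: [-2.5, -6.6, 5.7]
width: 0.0319
finger_force: 30.0
```

>>> servo_tool(targets=[[0.45,0,0.25,0],[0.9,0,0.55,0],[1.3,0,0.95,0],[1.7,0,1.35,0],[2.0,0,1.8,0],[2.2,0,2.2,0],[2.2,0,2.2,0]])

```text
time: 37.35
tool_pos: [0.4642, 0.149, 0.0745]
ee_rot: [3.137, 0.001, 1.746]
wrist_force: [1.6, -0.4, 4.6]
width: 0.0316
finger_force: 30.0
```

```bash
python3 -c "
from fit import *
run(range(-60,31,3),np.arange(.04,.062,.004),np.arange(-.004,.013,.004))"
```

```text
37.35 [0.4642262  0.14902792 0.07450629] [ 1.60574451 -0.35731608  4.57066627]
(np.float64(205.01744408195083), 21, 44, np.float64(12.0), {'wrist': 49, 'side': 90, 'scene': 66})
(np.float64(200.31479467430853), 30, 40, np.float64(12.0), {'wrist': 50, 'side': 86, 'scene': 65})
(np.float64(198.1852930470251), -60, 48, np.float64(12.0), {'wrist': 60, 'side': 56, 'scene': 83})
(np.float64(193.99232037203717), 30, 40, np.float64(8.0), {'wrist': 45, 'side': 90, 'scene': 59})
(np.float64(190.20232541259838), -60, 44, np.float64(12.0), {'wrist': 43, 'side': 65, 'scene': 82})
(np.float64(180.02799063569978), 18, 48, np.float64(12.0), {'wrist': 20, 'side': 82, 'scene': 78})
wrist (np.float64(159.01340661454304), 18, 40, np.float64(-4.0), {'wrist': 66, 'side': 40, 'scene': 53})
side (np.float64(154.1886929042758), 21, 40, np.float64(12.0), {'wrist': 13, 'side': 98, 'scene': 43})
scene (np.float64(136.5860942196315), 3, 60, np.float64(0.0), {'wrist': 6, 'side': 28, 'scene': 103})
```

```bash
python3 -c "
from fit import *
run(range(-45,31,3),np.arange(.012,.032,.003),np.arange(-.006,.013,.003))"
```

```text
37.5 [0.46421394 0.14909245 0.07438263] [ 1.63664956 -0.09609101  5.60180095]
(np.float64(250.00939355101497), -33, 15, np.float64(-3.0), {'wrist': 62, 'side': 83, 'scene': 105})
(np.float64(240.17949742236573), -36, 12, np.float64(-6.0), {'wrist': 51, 'side': 79, 'scene': 110})
(np.float64(233.61511933865722), -33, 12, np.float64(6.0), {'wrist': 41, 'side': 107, 'scene': 85})
(np.float64(232.58066133366597), -21, 12, np.float64(0.0), {'wrist': 53, 'side': 85, 'scene': 94})
(np.float64(231.79067767871055), -33, 12, np.float64(3.000000000000001), {'wrist': 26, 'side': 102, 'scene': 103})
(np.float64(229.46925134363255), -30, 12, np.float64(3.000000000000001), {'wrist': 26, 'side': 102, 'scene': 102})
wrist (np.float64(162.41010957920585), 18, 21, np.float64(-6.0), {'wrist': 73, 'side': 50, 'scene': 40})
side (np.float64(199.35221029794624), -42, 15, np.float64(12.000000000000002), {'wrist': 24, 'side': 120, 'scene': 55})
scene (np.float64(228.70325848574524), -33, 15, np.float64(3.000000000000001), {'wrist': 27, 'side': 91, 'scene': 111})
```

>>> servo_tool(targets=[[0,0,0,0],[0,0,0,0],[0,0,0,0],[0,0,-3,0],[0,0,-8,0],[0,0,-13,0],[0,0,-14,0],[0,0,-14,0]], claw=120)

```text
time: 38.65
tool_pos: [0.4625, 0.1489, 0.2122]
ee_rot: [3.141, -0.0, 1.745]
wrist_force: [-0.2, 0.6, -0.8]
width: 0.0496
finger_force: 0.0
```

```bash
python3 - <<'E'
from fit import *
z=get_obs()["tool_pos"][2]
run([0,-20,-33,-45],np.arange(-.01,.055,.0015),[.072-z,.076-z,.080-z])
E
```

```text
38.65 [0.46246694 0.14885547 0.21222771] [-0.16284781  0.61250496 -0.82998028]
(np.float64(308.4278292211508), 0, 3, np.float64(-136.2277117106812), {'wrist': 109, 'side': 112, 'scene': 87})
(np.float64(307.8624535070349), 0, 2, np.float64(-136.2277117106812), {'wrist': 110, 'side': 113, 'scene': 84})
(np.float64(291.2284098804627), 0, 3, np.float64(-132.2277117106812), {'wrist': 112, 'side': 101, 'scene': 78})
(np.float64(286.1729191426327), 0, 2, np.float64(-140.2277117106812), {'wrist': 116, 'side': 102, 'scene': 68})
(np.float64(278.31547035937854), 0, 0, np.float64(-136.2277117106812), {'wrist': 85, 'side': 112, 'scene': 81})
(np.float64(278.0522044197676), 0, 5, np.float64(-132.2277117106812), {'wrist': 101, 'side': 92, 'scene': 85})
wrist (np.float64(286.1729191426327), 0, 2, np.float64(-140.2277117106812), {'wrist': 116, 'side': 102, 'scene': 68})
side (np.float64(307.8624535070349), 0, 2, np.float64(-136.2277117106812), {'wrist': 110, 'side': 113, 'scene': 84})
scene (np.float64(225.61964746175977), 0, 9, np.float64(-132.2277117106812), {'wrist': 59, 'side': 73, 'scene': 94})
```

>>> servo_tool(targets=[[-1.05,0,4,0],[-1.05,0,9,0],[-1.05,0,12,0],[-1.05,0,14.0,0],[-1.05,0,14.0,0],[-1.05,0,14.0,0]])

```text
time: 39.55
tool_pos: [0.4643, 0.1385, 0.0725]
ee_rot: [-3.141, -0.0, 1.745]
wrist_force: [0.2, -0.1, 0.6]
width: 0.0497
finger_force: 0.0
```

>>> servo_tool(targets=[[0,0,0,0],[0,0,0,0],[0,0,0,0],[0,0,0,0],[0,0,0,0],[0,0,0,0]], claw=255)

```text
time: 40.3
tool_pos: [0.465, 0.1387, 0.0735]
ee_rot: [3.14, -0.0, 1.745]
wrist_force: [0.5, -0.1, 5.8]
width: 0.0316
finger_force: 29.9
```

>>> servo_tool(targets=[[0,0,-1,0],[0,0,-2,0],[3,0,-2,0],[6,0,-2,0],[6.7,0,-2,0],[6.7,0,-2,0],[6.7,0,-2,0]])

```text
time: 41.18
tool_pos: [0.4528, 0.2037, 0.0925]
ee_rot: [-3.141, 0.001, 1.745]
wrist_force: [0.2, 0.2, -1.3]
width: 0.0319
finger_force: 29.9
```

>>> servo_tool(targets=[[0.1,0,1.7,0],[0.2,0,2.4,0],[0.33,0,3.0,0],[0.33,0,3.6,0],[0.3,0,4.2,0],[0.15,0,4.8,0],[-0.05,0,5.35,0],[-0.05,0,5.35,0]])

```text
time: 42.18
tool_pos: [0.4531, 0.2057, 0.0399]
ee_rot: [3.14, -0.004, 1.745]
wrist_force: [-1.3, 5.7, 5.9]
width: 0.0319
finger_force: 30.0
```

>>> servo_tool(targets=[[-0.3,0,0.5,0],[-0.6,0,1.0,0],[-0.9,0,1.3,0],[-1.15,0,1.55,0],[-1.45,0,1.8,0],[-1.65,0,1.9,0],[-1.95,0,1.9,0],[-1.95,0,1.9,0]])

```text
time: 43.18
tool_pos: [0.4556, 0.1925, 0.0223]
ee_rot: [3.139, -0.016, 1.745]
wrist_force: [-7.2, 21.6, 10.9]
width: 0.0318
finger_force: 30.0
```

>>> servo_tool(targets=[[0,0,0,0],[0,0,0,0],[0,0,0,0],[0,0,0,0]], claw=169)

```text
time: 43.68
tool_pos: [0.456, 0.1894, 0.021]
ee_rot: [3.139, -0.009, 1.746]
wrist_force: [-1.6, 10.3, 2.8]
width: 0.0318
finger_force: 11.5
```

>>> servo_tool(targets=[[0.1,0,0.2,0],[0.15,0,0.4,0],[0.2,0,0.55,0],[0.2,0,0.55,0]])

```text
time: 44.18
tool_pos: [0.4565, 0.1885, 0.0152]
ee_rot: [3.139, -0.004, 1.745]
wrist_force: [-0.3, 5.5, 4.5]
width: 0.032
finger_force: 11.5
```

>>> servo_tool(targets=[[0,0,0,0],[0,0,0,0],[0,0,0,0],[0,0,0,0]], claw=140)

```text
time: 44.68
tool_pos: [0.455, 0.1863, 0.0143]
ee_rot: [-3.14, 0.0, 1.745]
wrist_force: [-4.7, -0.7, 5.1]
width: 0.0427
finger_force: 2.6
```

>>> servo_tool(targets=[[0,0,-0.5,0],[0,0,-2,0],[0,0,-5,0],[0,0,-10,0],[0,0,-14,0],[0,0,-14,0],[0,0,-14,0]], claw=120)

```text
time: 45.55
tool_pos: [0.4556, 0.1866, 0.154]
ee_rot: [-3.141, 0.0, 1.745]
wrist_force: [0.6, 0.4, -0.1]
width: 0.0498
finger_force: 0.0
```

```bash
python3 -c "
from stand import *
run(.452,.205)
run(.452,.205,.02)
print(get_obs()['tool_pos'])"
```

```text
tcp 45.7 [0.45479254 0.18639532 0.15255576] [-3.13812874e+00  4.53101002e-04  1.74526766e+00]
[0.4528 0.2036] 8.71762890662112 -354.1936920166016
tcp 45.85 [0.45521148 0.18653815 0.15319002] [-3.13926182e+00  2.84890627e-04  1.74525884e+00]
[0.4527 0.2035] 8.333354796079634 -354.2948146002633
[0.45521148 0.18653815 0.15319002]
```

>>> servo_tool(targets=[[1.7,0,1,0],[1.7,0,3,0],[1.7,0,6,0],[1.7,0,9,0],[1.7,0,11,0],[1.7,0,11,0],[1.7,0,11,0]])

```text
time: 46.72
tool_pos: [0.4531, 0.2041, 0.045]
ee_rot: [3.141, -0.0, 1.746]
wrist_force: [-0.2, -0.6, 0.1]
width: 0.0497
finger_force: 0.0
```

>>> servo_tool(targets=[[0,0,0,0],[0,0,0,0],[0,0,0,0],[0,0,0,0],[0,0,0,0],[0,0,0,0]], claw=255)

```text
time: 47.48
tool_pos: [0.4535, 0.2037, 0.0454]
ee_rot: [3.14, -0.0, 1.745]
wrist_force: [-0.1, 0.8, 6.4]
width: 0.0317
finger_force: 30.0
```

>>> servo_tool(targets=[[0,0,-2,0],[0,0,-5,0],[0,0,-9,0],[0,0,-13,0],[0,0,-16,0],[0,0,-16,0],[0,0,-16,0],[0,0,-16,0]])

```text
time: 48.48
tool_pos: [0.4518, 0.2031, 0.2019]
ee_rot: [-3.137, 0.001, 1.745]
wrist_force: [0.4, 0.9, -1.1]
width: 0.0316
finger_force: 30.0
```

```bash
python3 -c "
from stand import *
o=get_obs();t=o['tool_pos'];print(o['time'],o['width'],o['finger_force'],o['wrist_force'])
run(t[0],t[1],.01,t[2]-.045)"
```

```text
48.475 0.0316178636765298 29.964559078216553 [ 0.36396751  0.9251411  -1.10974065]
tcp 48.625 [0.45228831 0.20330015 0.20311221] [-3.13922370e+00  3.15852462e-04  1.74527838e+00]
[0.451  0.2024] 11.488053281005827 -263.37433903557917
```

Held upright with its centre at about 0.19 m and the grip steady, so I'll let it settle and hand in.

>>> servo_tool(targets=[[0,0,0,0],[0,0,0,0],[0,0,0,0],[0,0,0,0]])

```text
time: 49.12
tool_pos: [0.4529, 0.2035, 0.2046]
ee_rot: [3.141, 0.0, 1.745]
wrist_force: [0.3, 0.4, -1.0]
width: 0.0321
finger_force: 30.0
```

```bash
python3 -c "
from bench import *
print(get_obs()['qvel'],get_obs()['finger_force']);print(close_job())"
```

```text
[ 0.00114403  0.00053392 -0.00034547 -0.00058359 -0.00037944 -0.00108482] 29.96460735797882
the job is handed in; nothing more can be done
None
```

I handed the job in at about 49 s: the first end went all the way down the pin, so the deep hole was down; I turned the spacer over and it is held upright and still, deep hole up, centre about 0.19 m above the desk (no second pin check after the flip, and the hand-in returned no verdict).

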